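Roll the bar stub into the V-block and slide it to the stop

TASK

Roll the round aluminium bar along the bench and up the ramp so that it drops into the V-block, then push on its end to slide it along the V until it rests fully home against the end stop. Only push it: do not pick the bar up, and leave the can, the hammer and the pin tray where they are. Finish with the bar lying still in the V and the robot clear of it.

Things in the scene. Friction and masses are not known exactly. Their poses are not given: they have to be found in the camera images.
- vblock: Steel V-block fixed to the bench, 200 mm long along its y axis. Origin on the bench below the V's bottom line, mid-length; z up, x across, from ramp to fence. The V's flanks slope 30 degrees; its bottom line is 2 mm high; the far flank ends at x 28 mm, height 18, at a fence 36 mm high (x 28 to 40). The bar lying in the V has its axis at x = 0, height 27.4 mm.
- ramp (a point): The crest of the V-block's lead-in ramp, at mid-length: 16 mm to the -x side of the V's bottom line, 11.2 mm above the bench. From the bench the ramp rises to it in a straight line over 64 mm (10 degrees, toe 80 mm before the V), along the whole 200 mm; beyond it the V drops away. Axes as the V-block.
- stop (a point): Centre of the inner face of the end stop: an upright plate, 8 mm thick, 42 mm high, x -32 to +40 mm, across the V-block's -y end (y = -100 mm). This point is on the V's line, 27.4 mm high. Axes as the V-block. The bar home against it has its centre 75 mm to +y of this point. The other (+y) end of the V is open.
- bar_center (a point): Centre of the loose solid aluminium bar: 44 mm diameter, 150 mm long, flat ends, machined smooth (friction about 0.4 on everything, fingers too), 0.48 to 0.78 kg. Its x axis is the bar's axis. It starts on the bench on the V-block's -x side, parallel to the V within about 10 degrees, its centre 15 to 50 mm to +y of the V-block's middle. It rolls easily, soon stops when left, needs under 5 N up the ramp and about 2 to 5 N to slide along the V.
- can: Bystander: upright steel can, 64 mm in diameter, 85 mm high, loose, beyond the fence. Origin: centre of its underside.
- hammer: Bystander: hammer lying on the bench off the stop end of the block, 240 mm long, head about 80 mm wide, up to 26 mm high. Origin: on the bench below the middle of its length; x axis along it, the head at +x.
- pinbox: Bystander: small open wooden pin tray, 80 x 60 x 30 mm, loose on the bench, to the -y side of the bar. Origin: centre of its underside.
- bar: The same round bar as a body; its origin lies on its surface (22 mm from the axis, underneath at the start) and turns with it: use the centre point instead.

How it is judged (in metres and radians):
On the way, in this order (a step that is already met when the one before it is completed fails the run):
1. the bar has rolled (turned about its own axis by at least about 70 degrees) in front of the V (angle between bar_center's own z axis and vertical above 1.2 rad and x of bar_center in the frame of vblock below -0.016 m), for 0.04 s.
2. the bar lies down in the V, not yet at the stop (x of bar_center in the frame of vblock between -0.004 and 0.004 m and z of bar_center in the frame of vblock between 0.0235 and 0.0305 m and angle between the x axis of bar_center and the y axis of vblock, either way round below 0.04 rad and y of bar_center in the frame of vblock above -0.019 m), for 0.2 s.
At the end, for the whole second after the job is handed in: The bar lies at rest in the V (axis within 4 mm and 0.04 rad of the V's line, seated in height) with its end against the stop plate (gap under 4 mm) (x of bar_center in the frame of vblock between -0.004 and 0.004 m and z of bar_center in the frame of vblock between 0.0235 and 0.0305 m and angle between the x axis of bar_center and the y axis of vblock, either way round below 0.04 rad and y of bar_center in the frame of vblock between -0.0285 and -0.021 m and linear speed of bar below 0.01 m/s); the robot touches nothing.
It fails at once if the bar is lifted (its centre more than 46 mm above the bench; rolling over the crest needs 33 mm) (height (world z) of bar_center above 0.046 m).
It fails at once if the bar is tipped off level (angle between bar_center's own x axis and vertical below 1.25 rad or angle between bar_center's own x axis and vertical above 1.89 rad).
It fails at once if the can is moved more than 15 mm (distance of can from where it was at the start of the episode above 0.015 m).
It fails at once if the hammer is moved more than 15 mm (distance of hammer from where it was at the start of the episode above 0.015 m).
It fails at once if the pin tray is moved more than 15 mm (distance of pinbox from where it was at the start of the episode above 0.015 m).
It also fails if it takes over 51 s, if anything falls off the work surface, if the arm or the gripper's body presses on something with over 40 N, if the wrist force passes 120 N, or if a joint passes its speed limit or range.

ROBOT

A 6-joint arm with a two-finger parallel gripper is mounted at the origin on the work surface. World frame = base frame: x ahead of the robot, y to its left, z up, the work surface at z = 0. Lengths are in mm, angles in rad, forces in N, time in s.
With the tool pointing down it reaches from about 225 to 725 mm from the base axis. Payload 3.1 kg.
Tool frame: the origin (TCP) lies at the very end of the fingers, on their centre line; the grasp point (between the pads) lies grip_depth behind it (grip_depth is the distance from the TCP to the grasp point, in mm); z points along the fingers, y is the line along which they close (so a half turn about z gives the same grasp; the last joint's range is limited). The gripper opens to 85 mm and grips with 20 to 120 N. Pads are 22 mm wide; open, the fingers measure 114 mm over their backs; the gripper's body (76 mm by 85 mm) begins 54 mm behind the grasp point. The pads swing forward as they close: fully open they stand 13 mm farther back than shut.
Start: joints at [1.201, 0.048, 0.099, 1.622, 0, 1.443], TCP at [125.719, 509.718, 231.312] pointing down, gripper open.
Joint ranges: [-2.91, 2.91], [-0.99, 1.94], [-1.21, 1.42], [-2.12, 2.29], [-1.49, 1.47], [-3.14, 3.14]. Speed limits (rad/s): [2.79, 2.79, 3.14, 3.14, 3.14, 3.14].

INTERFACE

Orientations are given as a unit quaternion [x, y, z, w].
In Python, from station import get_obs, read_camera, job_done, grip_depth gives the robot as it stands. The module is installed in compiled form; this text tells all that it offers.
- The arm moves only by the tool jog_arm, never from a script. Its argument "motion" is a list of rows, each an object with "xyz": the shift along the tool's x, y, z scaled (see below), a list of three; "turn": the turn about the tool's z scaled (see below); "grip": the opening, from -1 (shut) to 1 (fully open), so that 0 is half open. A call has 1 to 5 rows; each row shifts and turns the commanded pose from where the row before left it, along the tool's axes as they then stand; what a row does not reach is not made up. The controller multiplies each number of a shift by 0.2 m and each number of a turn by 180 degrees. A row lasts 1/8 s, in which the tool goes at most 62.5 mm and 10.7 degrees, less where a joint would pass 70% of its speed; a pose out of reach is approached as far as the arm can. A call with a number of a shift or a turn outside -1 to 1 is refused whole. A call with a gripper value outside its range is refused whole. The fingers move at their own pace and stop on an object; "newtons" is the grip in N (left out, the last holds). Time passes only in rows, so rows that do not move let the fingers close. It gives the time, the measured TCP pose, the force, the opening and the grip force at its end, in the units of the state.
- get_obs(): the state, without advancing time (a new reading comes with each control period).
- read_camera(name): name is "scene" or "side" or "wrist"; returns a dict with "image" (384x512x3 uint8, red, green, blue), "depth" (384x512 float32, mm along the optical axis (not along the pixel's ray), 0 where there is no reading), "fx", "fy", "cx", "cy" (pixels), "R" (3x3) and "t" (3): a world point X has camera coordinates R X + t. Camera axes: x right, y down, z forward; pixel columns grow to the right and rows downward; lengths in mm; the calibration is good to about 2 mm. A picture is of the moment at which its call begins.
- job_done(): hands the job in; it is judged then, once.
The state is a dict: "time_s": time; "joints": joint angles; "qvel": joint speeds; "joint_efforts": joint torques, N m; "tcp_pos": TCP position; "tool_rot": TCP orientation; "ft_force": force on the tool from outside, world axes, zero at the start; "torque": the same for the moment, N m; "grip_width": finger opening in mm; "grip_force": force on a finger pad.
Only numpy, scipy, OpenCV 4.12 (cv2) and the standard library are available. Lean on these libraries where they do the work, as an engineer would, in place of code of your own. Each camera call takes 0.05 s, during which the arm holds its last target. There are 200 camera calls.

## Working session

There is one attempt and no reset: what is moved stays moved. The work goes in short steps, Python scripts to look and compute and a tool call to move; the robot and the scene stay as the last step left them, time stands still between calls to the robot, and variables do not carry over. Pictures are saved under pics/ and viewed, at most 10 in all, crops included, and the job is handed in when it is done.

Besides the shell and the picture viewer there is one more tool, called as name([rows], argument=value, ...), one row to a line, values as JSON. jog_arm: Moves the arm, as the interface text tells. Shifts and turns lie within -1 to 1; 1 stands for 0.2 m of shift or 180 degrees of turn. Its arguments: {"type":"object","properties":{"motion":{"type":"array","items":{"type":"object","properties":{"xyz":{"type":"array","items":{"type":"number"}},"turn":{"type":"number"},"grip":{"type":"number"}}}},"newtons":{"type":"number"}},"required":["motion"]}

```bash
mkdir -p pics
python3 - <<'E'
from station import *
import cv2,numpy as np
o=get_obs();print(o['tcp_pos'],o['tool_rot'],o['ft_force'],o['grip_width'],grip_depth if not callable(grip_depth) else grip_depth())
for n in ['scene','side']:
    c=read_camera(n);np.savez(n+'0.npz',**c);cv2.imwrite(f'pics/{n}0.png',c['image'][:,:,::-1]);print(n,c['R'],c['t'],c['fx'])
E
```

```text
[125.46613443 509.14102535 230.11481232] [ 1.20608587e-01  9.92699431e-01 -1.14260285e-03 -3.21144754e-04] [-0.04265972  0.47178616 -0.12076634] 85.45180031413045 18.700000000000003
scene [[-0.38141292  0.92429145  0.01447391]
 [ 0.56527868  0.24559642 -0.78749121]
 [-0.73142614 -0.29217753 -0.6161559 ]] [ 332.95355561 -300.35040896 1237.34676327] 399.16911308324296
side [[ 0.89816903 -0.43932313  0.01695833]
 [-0.20526347 -0.45313445 -0.86748837]
 [ 0.38879212  0.77567026 -0.49716832]] [-587.47789017  134.24601451  509.24246553] 346.61860338871924
```

View pics/scene0.png

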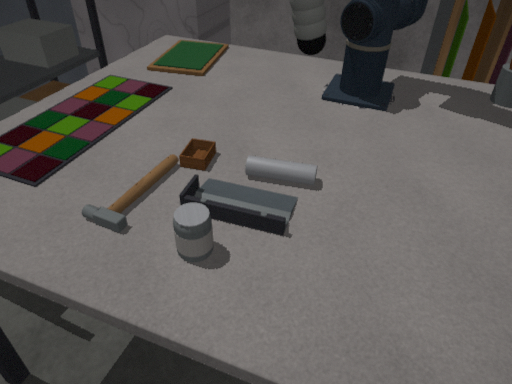

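View pics/side0.png

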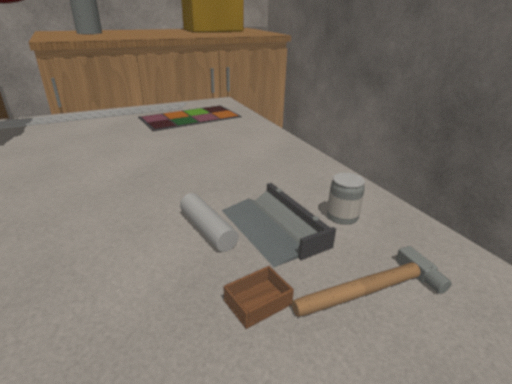

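The scene view shows the bar at about (247–317, 158–186). The V-block's stop is at (190,190), with the fence along (200–288, 205–228), the tray at (198,154) and the can at (193,232). The side view shows the same layout. Next I'll locate these using depth.

```bash
cat > h.py <<'E'
import numpy as np,cv2
def cloud(c):
    d=c['depth'];v,u=np.indices(d.shape)
    P=np.stack([(u-c['cx'])/c['fx']*d,(v-c['cy'])/c['fy']*d,d],-1)
    W=(P-c['t'])@c['R'];W[d<=0]=np.nan
    return W
def roi(W,im,r0,r1,c0,c1):
    return W[r0:r1,c0:c1].reshape(-1,3),im[r0:r1,c0:c1].reshape(-1,3)
E
python3 - <<'E'
from h import *
S=[('scene',130,270,170,330),('side',170,330,170,380)]
for n,*r in S:
    c=dict(np.load(n+'0.npz'));W=cloud(c);p,im=roi(W,c['image'],*r)
    g=np.isfinite(p[:,0]);p=p[g];im=im[g]
    # top-down height map, 1.0mm/px
    x0,y0=p[:,0].min(),p[:,1].min();print(n,p.min(0),p.max(0))
    k=(p[:,2]>6)&(p[:,2]<110)
    lab=np.zeros((700,700,3),np.uint8)
    X=((p[:,0]-150)).astype(int);Y=((p[:,1]-50)).astype(int)
    ok=(X>0)&(X<350)&(Y>0)&(Y<350)
    for a,b,z in zip(X[ok],Y[ok],p[ok,2]):
        col=cv2.applyColorMap(np.uint8([[np.clip(z*5,0,255)]]),cv2.COLORMAP_JET)[0,0].tolist()
        cv2.rectangle(lab,(2*b,2*a),(2*b+2,2*a+2),col,-1)
    for t in range(0,350,50):
        cv2.putText(lab,str(t+150),(0,2*t+10),0,.4,(255,255,255));cv2.putText(lab,str(t+50),(2*t,695),0,.4,(255,255,255))
    cv2.imwrite(f'pics/{n}_top.png',cv2.resize(lab,(600,600)))
E
```

```text
scene [ 270.47692244 -409.71260333   -1.28431366] [838.66913906  84.6457927   89.4397489 ]
side [ 400.38069039 -387.05029337 -548.31377664] [1805.69003523  904.72611404   87.27757501]
```

Run:
```python
from h import *
S=[('scene',130,270,170,330),('side',170,330,170,380)]
lab=np.zeros((600,800,3),np.uint8)
for n,*r in S:
    c=dict(np.load(n+'0.npz'));W=cloud(c);p,im=roi(W,c['image'],*r)
    p=p[np.isfinite(p[:,0])]
    off=0 if n=='scene' else 400
    for x,y,z in p:
        a,b=x-300,y+350
        if 0<a<400 and 0<b<400:
            col=cv2.applyColorMap(np.uint8([[np.clip(z*5,0,255)]]),cv2.COLORMAP_JET)[0,0].tolist()
            cv2.rectangle(lab,(int(b)+off,int(a)),(int(b)+off+2,int(a)+2),col,-1)
    for t in range(0,400,50):
        cv2.putText(lab,str(t+300),(off,t+10),0,.4,(255,255,255));cv2.putText(lab,str(t-350),(off+t,595),0,.35,(255,255,255))
cv2.imwrite(f'pics/top.png',lab)
```

```text
(no output)
```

View pics/top.png

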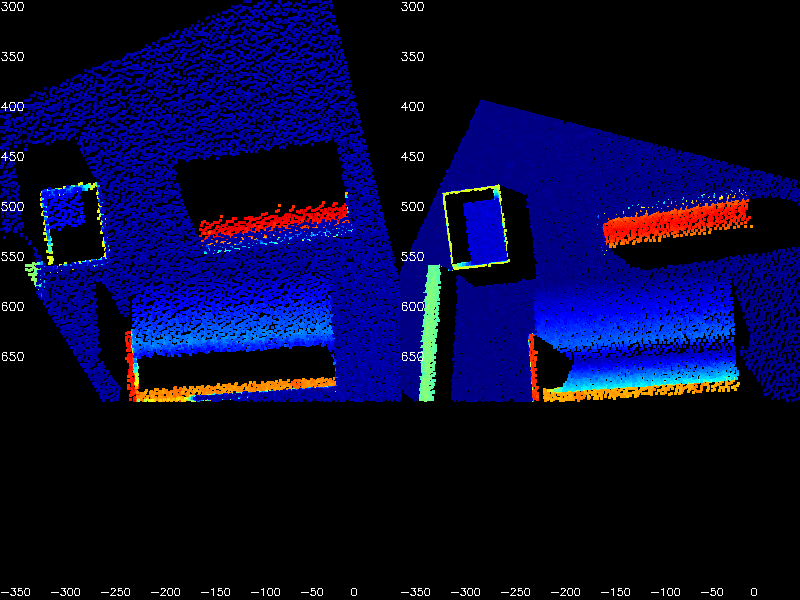

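The map shows the bar as the red strip from about (527,-195) to (505,-50). The block's fence is the orange line at x≈680–690, and the stop is at y≈-225. The block's y axis is nearly world +y. Now I'll fit each precisely.

Run:
```python
from h import *
from scipy.optimize import least_squares
A=[]
for n,r in [('scene',(130,270,170,330)),('side',(170,330,170,380))]:
    c=dict(np.load(n+'0.npz'));p,_=roi(cloud(c),c['image'],*r);p=p[np.isfinite(p[:,0])]
    print(n,'bench z',np.median(p[(p[:,0]>400)&(p[:,0]<480)&(p[:,1]>-200)&(p[:,1]<-0)][:,2]))
    b=p[(p[:,0]>470)&(p[:,0]<560)&(p[:,1]>-215)&(p[:,1]<20)&(p[:,2]>8)]
    f=lambda q:np.hypot((b[:,0]-q[0]-q[1]*(b[:,1]+120))*np.cos(np.arctan(q[1])),b[:,2]-q[2])-22
    s=least_squares(f,[515,-.1,22],loss='soft_l1');q=s.x
    d=np.array([q[1],1])/np.hypot(q[1],1);t=(b[:,:2]-[q[0],-120])@d;lo,hi=np.percentile(t,[.7,99.3])
    print(' bar',q,'dir',d,'len',hi-lo,'centre',np.array([q[0],-120])+d*(lo+hi)/2,'res',np.abs(s.fun).mean())
    f=p[(p[:,0]>640)&(p[:,0]<720)&(p[:,1]>-205)&(p[:,1]<20)&(abs(p[:,2]-36)<2.5)]
    l=np.polyfit(f[:,1],f[:,0],1);r=f[:,0]-np.polyval(l,f[:,1]);print(' fence',l,np.percentile(r,[2,98]),np.percentile(f[:,1],[.5,99.5]))
    # ramp plane: x vs z fit in rotated frame
    k=p[(p[:,0]>570)&(p[:,0]<625)&(p[:,1]>-210)&(p[:,1]<-40)&(p[:,2]>2)&(p[:,2]<11)]
    M,_,_,_=np.linalg.lstsq(np.c_[k[:,:2],np.ones(len(k))],k[:,2],rcond=None)
    print(' ramp grad',np.hypot(*M[:2]),'yaw',np.arctan2(M[1],M[0]),'x of z=11.2 at y -120',(11.2-M[2]-M[1]*-120)/M[0])
    st=p[(p[:,1]<-205)&(p[:,1]>-240)&(p[:,0]>620)&(p[:,0]<720)&(p[:,2]>39)&(p[:,2]<46)]
    l=np.polyfit(st[:,0],st[:,1],1);r=st[:,1]-np.polyval(l,st[:,0]);print(' stop',l,np.polyval(l,650),np.percentile(r,[2,98]),np.percentile(st[:,0],[1,99]))
    k=p[(p[:,0]>580)&(p[:,0]<630)&(p[:,1]>-260)&(p[:,1]<20)&(p[:,2]>3)]; print(' ramp y',np.percentile(k[:,1],[.5,99.5]))
```

```text
scene bench z 2.1736961883671744
 bar [ 5.25698437e+02 -1.45683957e-01  2.39041847e+01] dir [-0.14416215  0.98955408] len 147.86818692933596 centre [519.25851925 -75.79528648] res 0.9665956379613776
 fence [-6.60220801e-02  6.83359770e+02] [-7.70626614  5.18838365] [-204.15640071  -13.82008663]
 ramp grad 0.1586486586007922 yaw 0.06802708467323239 x of z=11.2 at y -120 629.9348056655272
 stop [ 6.37252384e-02 -2.60488574e+02] -219.06716872336807 [-5.15494212  3.79422093] [631.45750452 702.07529152]
 ramp y [-225.69330313   16.11512769]
side bench z 0.6302961300165791
 bar [ 5.27593651e+02 -1.46419035e-01  2.22233457e+01] dir [-0.14487432  0.98945006] len 148.9114301711796 centre [521.40925869 -77.76237813] res 2.0133426550469244
 fence [-6.4779007e-02  6.8085110e+02] [-5.25255426  6.85802482] [-203.81282481  -15.06788129]
 ramp grad 0.1664462232499302 yaw 0.07502379560912621 x of z=11.2 at y -120 638.5310556431045
 stop [ 6.61845440e-02 -2.64422263e+02] -221.40230955560006 [-3.25801007  5.0294045 ] [631.14946856 701.61177699]
 ramp y [-218.83238077  -18.95014479]
```

jog_arm([
  {"xyz": [0,0,0],"turn": -0.049,"grip": 1},
  {"xyz": [0,0,0],"turn": -0.049,"grip": 1},
  {"xyz": [-0.122,-0.255,0],"turn": 0,"grip": 1},
  {"xyz": [-0.122,-0.255,0],"turn": 0,"grip": 1},
  {"xyz": [-0.122,-0.255,0],"turn": 0,"grip": 1},
])

```text
time_s: 0.72
tcp_pos: [209.2, 360.3, 230.6]
tool_rot: [-0.034, 0.999, -0.0, -0.0]
ft_force: [1.7, -0.1, -0.3]
grip_width: 85.5
grip_force: 0.0
```

jog_arm([
  {"xyz": [-0.122,-0.255,0],"turn": 0,"grip": 1},
  {"xyz": [-0.122,-0.255,0],"turn": 0,"grip": 1},
  {"xyz": [-0.122,-0.255,0],"turn": 0,"grip": 1},
  {"xyz": [-0.122,-0.255,0],"turn": 0,"grip": 1},
  {"xyz": [-0.122,-0.255,0],"turn": 0,"grip": 1},
])

```text
time_s: 1.35
tcp_pos: [347.9, 113.8, 231.0]
tool_rot: [-0.033, 0.999, 0.0, 0.0]
ft_force: [1.5, 0.2, -0.2]
grip_width: 85.6
grip_force: 0.0
```

jog_arm([
  {"xyz": [-0.122,-0.255,0],"turn": 0,"grip": 1},
  {"xyz": [-0.122,-0.255,0],"turn": 0,"grip": 1},
  {"xyz": [-0.122,-0.255,0],"turn": 0,"grip": 1},
  {"xyz": [0,0,0],"turn": 0,"grip": 1},
  {"xyz": [0,0,0],"turn": 0,"grip": 1},
])

```text
time_s: 1.98
tcp_pos: [430.0, -32.1, 230.8]
tool_rot: [-0.033, 0.999, 0.001, -0.001]
ft_force: [-0.1, 0.1, -0.4]
grip_width: 85.7
grip_force: 0.0
```

jog_arm([
  {"xyz": [-0.122,-0.255,0],"turn": 0,"grip": 1},
  {"xyz": [0,0,0.25],"turn": 0,"grip": 1},
  {"xyz": [0,0,0.25],"turn": 0,"grip": 1},
  {"xyz": [0,0,0.25],"turn": 0,"grip": 1},
  {"xyz": [0,0,0.2],"turn": 0,"grip": 1},
])

```text
time_s: 2.6
tcp_pos: [457.0, -79.4, 39.3]
tool_rot: [-0.034, 0.999, 0.0, -0.001]
ft_force: [0.5, -0.3, 0.2]
grip_width: 85.4
grip_force: 0.0
```

jog_arm([
  {"xyz": [0,0,0.1],"turn": 0,"grip": 1},
  {"xyz": [0,0,0],"turn": 0,"grip": 1},
])

```text
time_s: 2.85
tcp_pos: [455.9, -79.3, 19.4]
tool_rot: [-0.034, 0.999, 0.001, -0.002]
ft_force: [0.9, 0.8, -0.4]
grip_width: 85.5
grip_force: 0.0
```

Run:
```python
from station import *
import cv2,numpy as np
print(get_obs()['tcp_pos'])
c=read_camera('side');np.savez('side1.npz',**c);cv2.imwrite('pics/side1.png',cv2.resize(c['image'][100:280,120:360,::-1],(800,600)))
```

```text
[455.86183372 -79.30613277  19.40681295]
```

View pics/side1.png

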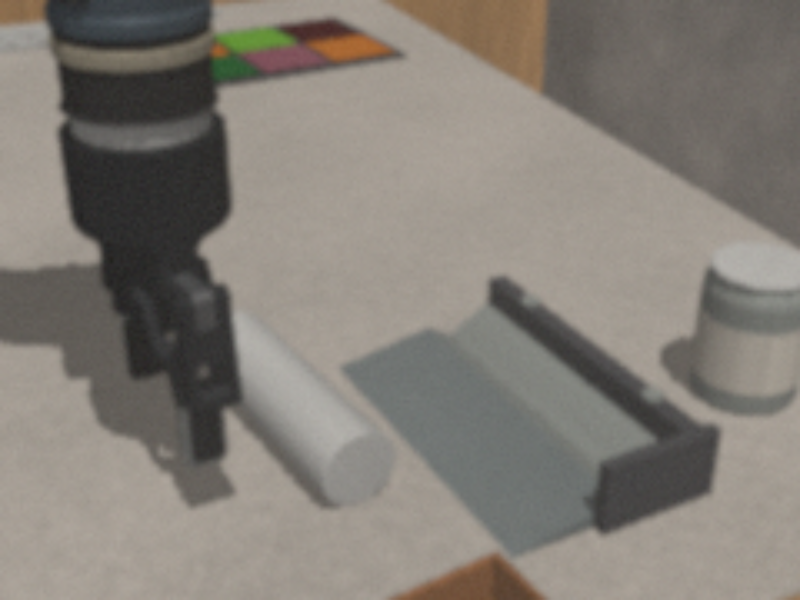

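The left finger's tip is at crop (208,458), short of the bar, which runs from (240,330) to (360,480), and both fingers are clear. I'll check the true tip height from depth.

Run:
```python
from h import *
c=dict(np.load('side1.npz'));W=cloud(c)
p=W[205:242,174:190].reshape(-1,3);p=p[(p[:,2]>8)&(p[:,0]<500)]
print(len(p),np.percentile(p,[1,5,50,95,99],axis=0).round(1))
for a in range(15,70,8):
    k=p[(p[:,2]>=a)&(p[:,2]<a+8)]; 
    if len(k):print(a,k.min(0).round(1),k.max(0).round(1))
```

```text
511 [[ 448.5 -154.3   33.7]
 [ 449.  -153.4   39.5]
 [ 457.8 -136.7   83.5]
 [ 469.4 -127.4  109. ]
 [ 470.5 -123.5  112.1]]
31 [ 448.5 -129.7   32.3] [ 470.4 -121.9   38.9]
39 [ 448.5 -136.3   40. ] [ 470.5 -122.9   46.8]
47 [ 448.4 -136.9   47. ] [ 469.8 -123.5   54.9]
55 [ 448.7 -137.    55. ] [ 470.4 -126.8   62.7]
63 [ 449.2 -136.7   63.5] [ 467.6 -127.8   70.4]
```

jog_arm([
  {"xyz": [0,0,0.095],"turn": 0,"grip": 1},
  {"xyz": [-0.08,0,0],"turn": 0,"grip": 1},
  {"xyz": [-0.04,0,0],"turn": 0,"grip": 1},
  {"xyz": [-0.04,0,0],"turn": 0,"grip": 1},
  {"xyz": [-0.04,0,0],"turn": 0,"grip": 1},
])

```text
time_s: 3.52
tcp_pos: [499.2, -79.0, 3.1]
tool_rot: [-0.033, 0.999, -0.0, 0.001]
ft_force: [-0.6, -0.1, -0.5]
grip_width: 85.2
grip_force: 0.1
```

jog_arm([
  {"xyz": [-0.04,0,0],"turn": 0,"grip": 1},
  {"xyz": [-0.04,0,0],"turn": 0,"grip": 1},
  {"xyz": [-0.04,0,0],"turn": 0,"grip": 1},
  {"xyz": [0,0,0],"turn": 0,"grip": 1},
  {"xyz": [0,0,0],"turn": 0,"grip": 1},
])

```text
time_s: 4.15
tcp_pos: [522.0, -77.4, 2.2]
tool_rot: [-0.033, 0.999, 0.0, -0.0]
ft_force: [0.9, -0.8, -0.6]
grip_width: 85.3
grip_force: 0.0
```

```bash
cat >> h.py <<'E'
O=np.array([655.9,-115.6]);B=np.array([[.998,.0653],[-.0653,.998]])
def blk(p): return (np.asarray(p)[...,:2]-O)@B.T
E
python3 - <<'E'
from station import *
from h import *
o=get_obs();print(blk(o['tcp_pos']),o['tcp_pos'],o['ft_force'])
c=read_camera('side');cv2.imwrite('pics/side2.png',cv2.resize(c['image'][100:280,120:360,::-1],(800,600)))
E
```

```text
[-131.17667395   46.89115288] [521.9595952  -77.37871298   2.16313798] [ 0.92717772 -0.80390084 -0.60155638]
```

View pics/side2.png

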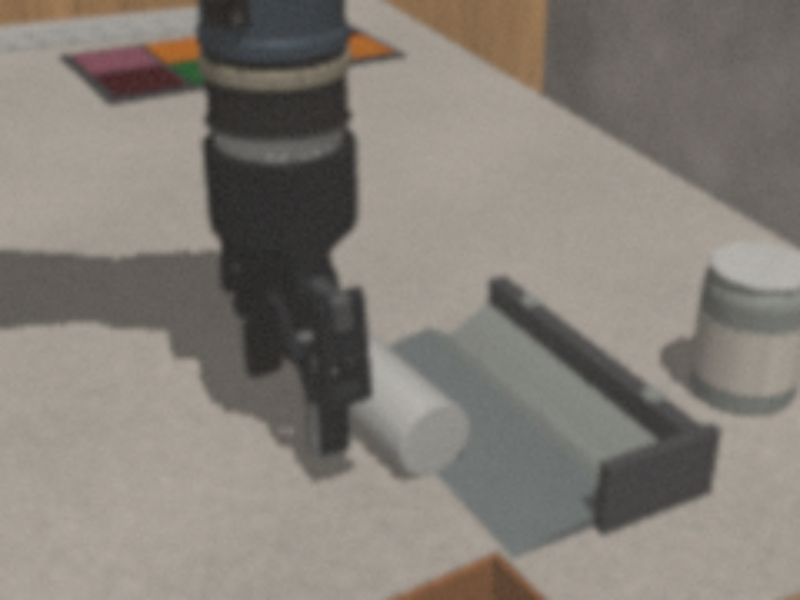

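The bar now rests against the fingers at the ramp's toe, its near end at crop (435,430), and looks parallel to the V. I'll push it up the ramp while raising the fingers gradually.

jog_arm([
  {"xyz": [-0.03,0,0],"turn": 0,"grip": 1},
  {"xyz": [-0.03,0,0],"turn": 0,"grip": 1},
  {"xyz": [-0.03,0,0],"turn": 0,"grip": 1},
  {"xyz": [-0.03,0,-0.006],"turn": 0,"grip": 1},
  {"xyz": [-0.03,0,-0.006],"turn": 0,"grip": 1},
])

```text
time_s: 4.82
tcp_pos: [551.5, -75.4, 4.6]
tool_rot: [-0.033, 0.999, -0.0, -0.001]
ft_force: [-3.8, -0.0, 2.5]
grip_width: 85.3
grip_force: 1.9
```

jog_arm([
  {"xyz": [-0.03,0,-0.006],"turn": 0,"grip": 1},
  {"xyz": [-0.03,0,-0.006],"turn": 0,"grip": 1},
  {"xyz": [-0.03,0,-0.006],"turn": 0,"grip": 1},
  {"xyz": [-0.03,0,-0.006],"turn": 0,"grip": 1},
  {"xyz": [-0.03,0,-0.006],"turn": 0,"grip": 1},
])

```text
time_s: 5.45
tcp_pos: [582.4, -73.4, 10.8]
tool_rot: [-0.033, 0.999, -0.0, 0.0]
ft_force: [-4.0, 0.1, 2.3]
grip_width: 85.3
grip_force: 1.8
```

Run:
```python
from station import *
from h import *
o=get_obs();print(blk(o['tcp_pos']),o['tcp_pos'],o['ft_force'])
c=read_camera('side');cv2.imwrite('pics/side3.png',cv2.resize(c['image'][100:280,120:360,::-1],(800,600)))
```

```text
[-70.57009207  46.89498605] [582.42850249 -73.41833941  10.809755  ] [-3.95770619  0.07719993  2.26417847]
```

View pics/side3.png

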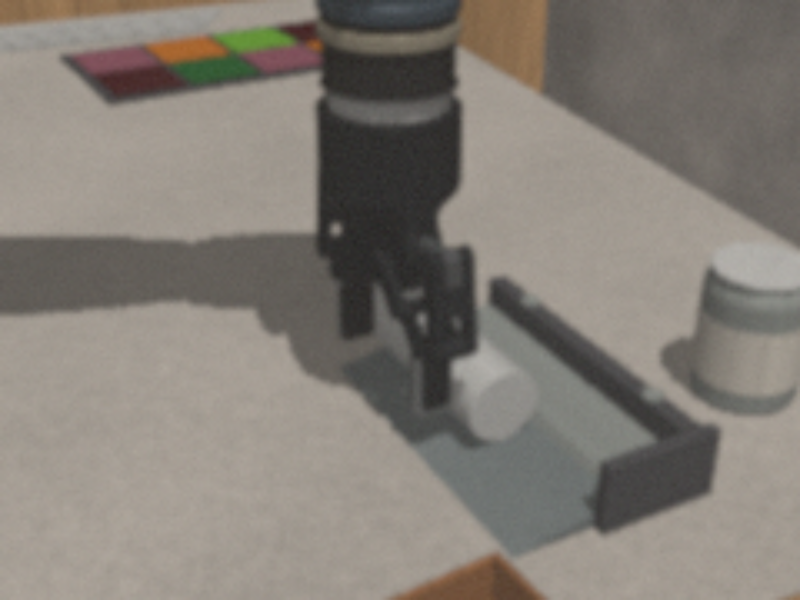

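The bar is high on the ramp, with its end at crop (495,400) and the fingers still behind it. One more short push should take it over the crest.

jog_arm([
  {"xyz": [-0.03,0,0],"turn": 0,"grip": 1},
  {"xyz": [-0.03,0,0],"turn": 0,"grip": 1},
  {"xyz": [-0.03,0,0],"turn": 0,"grip": 1},
  {"xyz": [-0.03,0,0],"turn": 0,"grip": 1},
  {"xyz": [0,0,0],"turn": 0,"grip": 1},
])

```text
time_s: 6.12
tcp_pos: [607.6, -71.8, 11.0]
tool_rot: [-0.033, 0.999, -0.0, 0.001]
ft_force: [0.4, 0.4, -0.1]
grip_width: 85.0
grip_force: 0.0
```

jog_arm([
  {"xyz": [0.1,0,0],"turn": 0,"grip": 1},
  {"xyz": [0.1,0,-0.2],"turn": 0,"grip": 1},
  {"xyz": [0.1,0,-0.3],"turn": 0,"grip": 1},
  {"xyz": [0,0,-0.2],"turn": 0,"grip": 1},
])

```text
time_s: 6.62
tcp_pos: [546.6, -76.0, 153.2]
tool_rot: [-0.033, 0.999, -0.0, 0.002]
ft_force: [0.8, -0.2, -0.1]
grip_width: 85.7
grip_force: 0.0
```

```bash
cat >> h.py <<'E'
def bar(c,yr=(-95,130)):
    W=cloud(c);p=W[np.isfinite(W[...,0])];q=blk(p)
    k=(abs(q[:,0])<24)&(q[:,1]>yr[0])&(q[:,1]<yr[1])&(p[:,2]>34)&(p[:,2]<60)
    q=q[k];z=p[k,2]
    if len(q)<20:return None
    t=z>np.percentile(z,98)-3
    l=np.polyfit(q[t,1],q[t,0],1)
    return len(q),np.percentile(q[:,1],[1,99]).round(1),'top x line',l.round(3),'ztop',np.percentile(z,95).round(1)
E
python3 - <<'E'
from station import *
from h import *
o=get_obs();print(blk(o['tcp_pos']),o['tcp_pos'],o['ft_force'])
for n in ['scene','side']:
    c=read_camera(n);print(n,bar(c))
    if n=='side':cv2.imwrite('pics/side4.png',cv2.resize(c['image'][100:280,120:360,::-1],(800,600)))
E
```

```text
[-106.54209132   46.66355436] [546.55317756 -75.99758832 153.160736  ] [ 0.84515056 -0.16542258 -0.11415114]
scene (1355, array([-21.2, 126.2]), 'top x line', array([-0.004,  1.249]), 'ztop', np.float64(51.4))
side (915, array([-24. , 124.3]), 'top x line', array([-1.000e-03, -1.725e+00]), 'ztop', np.float64(49.8))
```

View pics/side4.png

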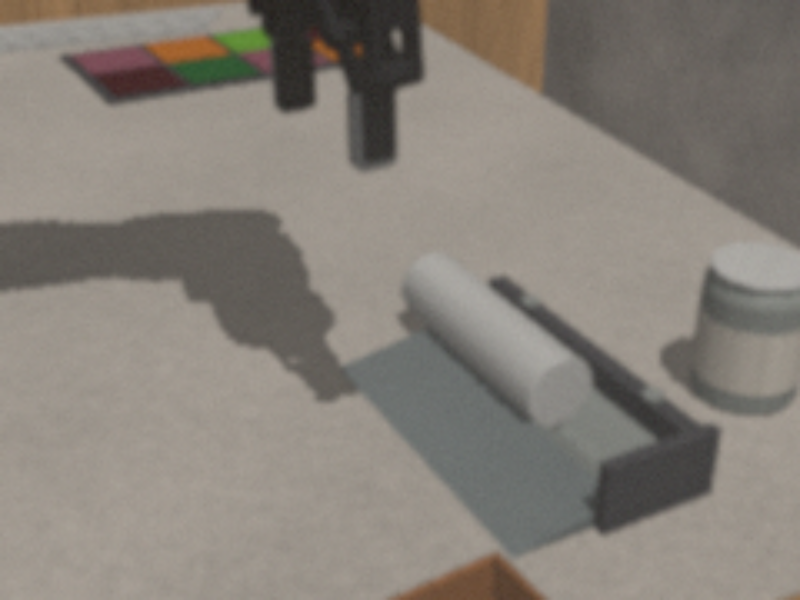

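The bar lies in the V, with its near end at crop (565,390), its centre at y≈+51 and its +y end at y≈125. I'll shut the gripper and move to that open end.

jog_arm([
  {"xyz": [-0.178,0.194,0],"turn": 0,"grip": -1},
  {"xyz": [-0.178,0.194,0],"turn": 0,"grip": -1},
  {"xyz": [-0.178,0.194,0],"turn": 0,"grip": -1},
  {"xyz": [0,0,0],"turn": 0,"grip": -1},
  {"xyz": [0,0,0],"turn": 0,"grip": -1},
])

```text
time_s: 7.35
tcp_pos: [644.8, 47.4, 149.0]
tool_rot: [-0.033, 0.999, -0.0, -0.001]
ft_force: [-0.1, -0.7, 0.5]
grip_width: 0.1
grip_force: 0.0
```

jog_arm([
  {"xyz": [0,0,0.222],"turn": 0,"grip": -1},
  {"xyz": [0,0,0.222],"turn": 0,"grip": -1},
  {"xyz": [0,0,0.222],"turn": 0,"grip": -1},
  {"xyz": [0,0,0],"turn": 0,"grip": -1},
])

```text
time_s: 7.85
tcp_pos: [640.0, 46.1, 11.9]
tool_rot: [-0.032, 0.999, 0.0, -0.005]
ft_force: [-0.6, 0.1, -0.3]
grip_width: 0.0
grip_force: 0.0
```

Run:
```python
from station import *
from h import *
o=get_obs();print(blk(o['tcp_pos']),o['tcp_pos'],o['ft_force'],o['grip_width'])
for n in ['scene','side']:
    c=read_camera(n);print(n,bar(c))
c=read_camera('scene');cv2.imwrite('pics/scene5.png',cv2.resize(c['image'][100:280,140:380,::-1],(800,600)))
```

```text
[ -5.34463461 162.46453368] [639.96139359  46.14723716  11.86246734] [-0.56901772  0.08097546 -0.26726417] 0.0401677152573132
scene (1350, array([-21.4, 126.3]), 'top x line', array([0.   , 0.926]), 'ztop', np.float64(51.4))
side (919, array([-23.8, 123.7]), 'top x line', array([-0.007, -1.219]), 'ztop', np.float64(49.9))
```

View pics/scene5.png

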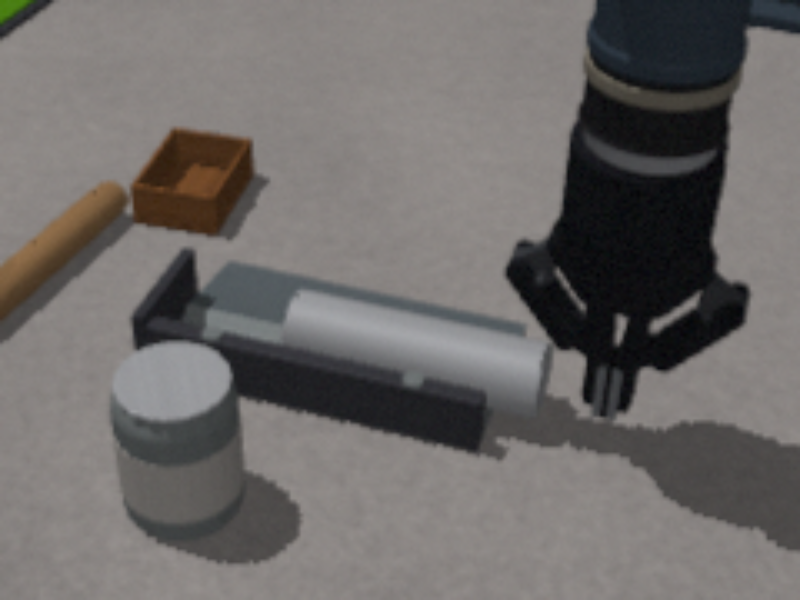

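The shut fingers are at crop (605,400), in line with the bar's end at (545,375), with a gap of about 22 mm. I'll raise 8 mm, centre in x, then push.

jog_arm([
  {"xyz": [-0.027,0,-0.04],"turn": 0,"grip": -1},
  {"xyz": [0,-0.04,0],"turn": 0,"grip": -1},
  {"xyz": [0,-0.04,0],"turn": 0,"grip": -1},
  {"xyz": [0,-0.03,0],"turn": 0,"grip": -1},
  {"xyz": [0,-0.03,0],"turn": 0,"grip": -1},
])

```text
time_s: 8.62
tcp_pos: [652.4, 20.6, 24.9]
tool_rot: [-0.033, 0.999, 0.001, 0.0]
ft_force: [0.0, 3.9, 2.3]
grip_width: -0.4
grip_force: 1.8
```

jog_arm([
  {"xyz": [0,-0.03,0],"turn": 0,"grip": -1},
  {"xyz": [0,-0.03,0],"turn": 0,"grip": -1},
  {"xyz": [0,-0.03,0],"turn": 0,"grip": -1},
  {"xyz": [0,-0.03,0],"turn": 0,"grip": -1},
  {"xyz": [0,-0.03,0],"turn": 0,"grip": -1},
])

```text
time_s: 9.25
tcp_pos: [654.5, -10.4, 24.8]
tool_rot: [-0.033, 0.999, 0.0, 0.0]
ft_force: [-0.0, 3.2, 1.7]
grip_width: -0.1
grip_force: 1.8
```

Run:
```python
from station import *
from h import *
o=get_obs();print(blk(o['tcp_pos']),o['tcp_pos'],o['ft_force'])
for n in ['scene','side']:
    c=read_camera(n);print(n,bar(c,(-95,75)))
```

```text
[  5.47417705 105.04915217] [654.50389335 -10.43167695  24.82625357] [-0.02697354  3.15643949  1.72982921]
scene (1140, array([-56.8,  73.4]), 'top x line', array([-0.006,  1.087]), 'ztop', np.float64(51.5))
side (971, array([-60.6,  73. ]), 'top x line', array([-0.003, -1.454]), 'ztop', np.float64(49.8))
```

jog_arm([
  {"xyz": [0,-0.03,0],"turn": 0,"grip": -1},
  {"xyz": [0,-0.03,0],"turn": 0,"grip": -1},
  {"xyz": [0,-0.03,0],"turn": 0,"grip": -1},
  {"xyz": [0,-0.03,0],"turn": 0,"grip": -1},
  {"xyz": [0,-0.03,0],"turn": 0,"grip": -1},
])

```text
time_s: 9.98
tcp_pos: [656.4, -40.5, 24.7]
tool_rot: [-0.033, 0.999, 0.0, -0.0]
ft_force: [1.1, 3.7, 0.5]
grip_width: -0.2
grip_force: 1.7
```

jog_arm([
  {"xyz": [0,-0.015,0],"turn": 0,"grip": -1},
  {"xyz": [0,-0.015,0],"turn": 0,"grip": -1},
])

```text
time_s: 10.22
tcp_pos: [656.8, -46.2, 24.7]
tool_rot: [-0.033, 0.999, 0.0, -0.0]
ft_force: [0.3, 3.2, 1.8]
grip_width: -0.1
grip_force: 1.7
```

jog_arm([
  {"xyz": [0,-0.01,0],"turn": 0,"grip": -1},
])

```text
time_s: 10.35
tcp_pos: [656.9, -48.1, 24.8]
tool_rot: [-0.033, 0.999, 0.0, -0.0]
ft_force: [0.6, 4.8, 0.9]
grip_width: 0.2
grip_force: 1.7
```

jog_arm([
  {"xyz": [0,-0.01,0],"turn": 0,"grip": -1},
])

```text
time_s: 10.48
tcp_pos: [657.0, -50.0, 24.8]
tool_rot: [-0.033, 0.999, 0.0, -0.0]
ft_force: [0.1, 3.0, 0.6]
grip_width: 0.5
grip_force: 1.7
```

jog_arm([
  {"xyz": [0,-0.006,0],"turn": 0,"grip": -1},
])

```text
time_s: 10.6
tcp_pos: [657.1, -51.3, 24.8]
tool_rot: [-0.033, 0.999, -0.0, -0.0]
ft_force: [0.7, 3.5, 1.4]
grip_width: -0.1
grip_force: 1.7
```

jog_arm([
  {"xyz": [0,-0.006,0],"turn": 0,"grip": -1},
])

```text
time_s: 10.72
tcp_pos: [657.1, -51.6, 24.8]
tool_rot: [-0.033, 0.999, 0.001, -0.0]
ft_force: [0.8, 6.5, 0.9]
grip_width: 0.2
grip_force: 3.2
```

jog_arm([
  {"xyz": [0,-0.006,0],"turn": 0,"grip": -1},
])

```text
time_s: 10.85
tcp_pos: [657.1, -51.6, 24.8]
tool_rot: [-0.034, 0.999, 0.002, -0.0]
ft_force: [-0.3, 8.4, 2.0]
grip_width: -0.1
grip_force: 4.3
```

The tool has stopped advancing while the force climbs, so the bar is against the stop. Next I'll back straight off along +y, rise and check.

jog_arm([
  {"xyz": [0,0.02,0],"turn": 0,"grip": -1},
  {"xyz": [0,0.1,0],"turn": 0,"grip": -1},
  {"xyz": [0,0.2,0],"turn": 0,"grip": -1},
  {"xyz": [0,0.2,-0.1],"turn": 0,"grip": -1},
  {"xyz": [0,0,-0.25],"turn": 0,"grip": -1},
])

```text
time_s: 11.48
tcp_pos: [646.6, 53.8, 91.0]
tool_rot: [-0.035, 0.999, 0.0, -0.005]
ft_force: [0.6, 0.0, -0.2]
grip_width: -0.0
grip_force: 0.0
```

jog_arm([
  {"xyz": [0,0,-0.25],"turn": 0,"grip": -1},
  {"xyz": [0,0,0],"turn": 0,"grip": -1},
  {"xyz": [0,0,0],"turn": 0,"grip": -1},
  {"xyz": [0,0,0],"turn": 0,"grip": -1},
])

```text
time_s: 11.98
tcp_pos: [649.1, 50.3, 142.5]
tool_rot: [-0.033, 0.999, -0.0, -0.002]
ft_force: [0.1, 0.0, -1.5]
grip_width: 0.1
grip_force: 0.0
```

Run:
```python
from station import *
from h import *
for n in ['scene','side']:
    c=read_camera(n);print(n,bar(c,(-93,130)))
    im=c['image'][100:280,120:360,::-1];cv2.imwrite(f'pics/{n}6.png',cv2.resize(im,(800,600)))
o=get_obs();print(o['tcp_pos'],o['ft_force'],o['time_s'])
```

```text
scene (1221, array([-91.6,  49.7]), 'top x line', array([0.002, 1.155]), 'ztop', np.float64(51.3))
side (1005, array([-91.6,  47.2]), 'top x line', array([ 0.002, -1.473]), 'ztop', np.float64(49.9))
[649.23956648  50.13785344 142.55307068] [ 0.50604781 -0.01954895  0.36799039] 12.075
```

View pics/side6.png

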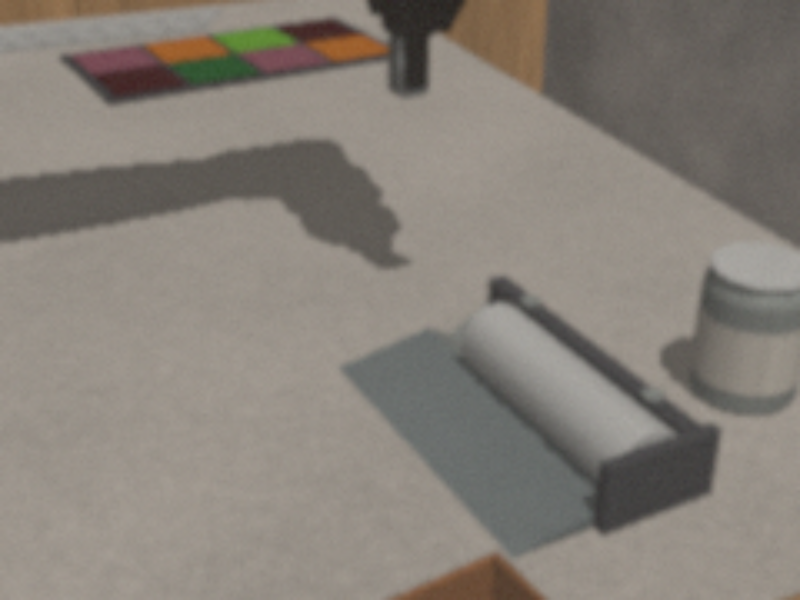

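View pics/scene6.png

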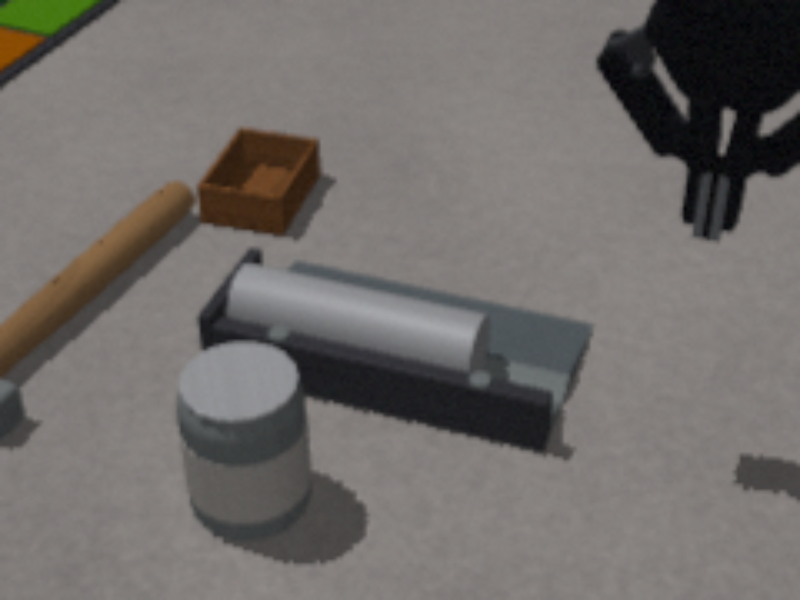

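Both views show the bar seated in the V with its end against the stop, at (630,445) in the side crop and (235,285) in the scene crop. The robot is clear and the can, hammer and tray look undisturbed.

```bash
python3 -c "
from station import *
print(job_done())"
```

```text
the job is handed in; nothing more can be done
None
```

The job is handed in at about 12 s on the robot's clock: the bar was rolled over the ramp into the V and pushed home against the end stop, with the robot clear and the can, hammer and tray looking undisturbed in the last pictures; no verdict was returned.

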